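Find the high mounting pad on a robot base plate

TASK

One of the four round mounting pads on the blue robot base plate stands higher than the others. Lift the spring-tipped probe out of its fork and touch its tip gently to the top of every pad, starting with the pad beside the green dot and going round clockwise as seen from above; then hang the probe back in its fork and stand the red marker upright in the middle of the high pad. Leave the other parts and tools on the bench where they are.

Things in the scene. Friction and masses are not known exactly. Their poses are not given: they have to be found in the camera images.
- plate: blue square robot base plate, 220 x 220 x 18 mm, fixed. Origin: centre of its underside, z up, x and y along its edges; green dot (28 mm across) in the corner at +x, +y. Four aluminium pads, 50 mm across, stand on it at x, y = +-55 mm: three are 12 mm tall, one 16 mm (tops 30 and 34 mm above the bench); which one differs each time. Orange strips mid-edge (30 mm above the bench), hub at the centre (28 mm).
- spot1 (a point): centre of the foot of the pad beside the green dot (first to be touched), on the plate's top face, 18 mm above the bench; the pad's top is 12 or 16 mm above this point
- spot2 (a point): the same for the second pad clockwise
- spot3 (a point): the same for the third pad clockwise
- spot4 (a point): the same for the fourth pad clockwise
- fork: fixed grey stand with a dark level two-tined fork, its top 100 mm above the bench. Origin: centre of its underside, straight below the seat. The tines run along its x axis, 70 mm long, with a 28 mm wide slot between them, open upward and to -x; post and cross-bar are at +x (from 33 mm on), no higher than the tines.
- seat (a point): on the fork: the point in the middle of the slot, level with the tines' top, where the probe's origin lies when it hangs at rest
- probe: upright touch probe, 132 mm long, 0.14 kg, hanging loose in the fork by its collar. Origin: centre of the collar's underside, z up. Collar 44 mm across, 8 mm thick; above it an orange grip, 28 x 28 mm (sides along x and y), from 8 to 54 mm above the origin; below it a barrel 18 mm thick down to -40 mm and a thin spring-loaded stylus down to -78 mm.
- stylus: the sliding stylus of the probe, with a red ball tip 10 mm across; it slides up into the barrel by up to 12 mm against a spring: about 1.25 N to start moving, then 0.25 N per mm, about 4 N at the end stop, where it becomes rigid. Origin: the probe's origin, shifted up by the stylus's travel.
- tip (a point): lowest point of the stylus's red ball, 78 mm below the probe's origin when the spring is not compressed
- marker: loose red marker, 62 mm tall, 0.15 kg, standing on the bench: a disc 44 mm across and 12 mm thick, with an upright round stem 24 mm across on it (white band near the top). Origin: centre of its underside, z up.
- screwdriver: bystander: loose screwdriver with a green handle; origin at its middle underside
- wrench: bystander: loose steel wrench; origin at its middle underside
- wheel: bystander: loose black and orange robot wheel lying flat, 68 mm across
- motor: bystander: loose black square motor with yellow top, 50 mm wide, 83 mm tall
- can: bystander: loose can, 60 mm across, 120 mm tall
- bracket: bystander: loose aluminium angle bracket, 90 x 50 mm
Things that resemble listed ones, but are neither listed nor needed, are in the scene too. Several things have the shape of the marker; the one meant has the colours described above.

How it is judged (in metres and radians):
On the way, in this order (a step that is already met when the one before it is completed fails the run):
1. the probe's tip presses on the top of pad 1 (beside the green dot) with more than 0.6 N for 0.15 s (horizontal distance between tip and spot1 below 0.028 m and z of tip in the frame of plate below 0.038 m and contact force between stylus and anything else above 0.6 N), for 0.15 s.
2. the probe's tip presses on the top of pad 2 (second clockwise) with more than 0.6 N for 0.15 s (horizontal distance between tip and spot2 below 0.028 m and z of tip in the frame of plate below 0.038 m and contact force between stylus and anything else above 0.6 N), for 0.15 s.
3. the probe's tip presses on the top of pad 3 (third clockwise) with more than 0.6 N for 0.15 s (horizontal distance between tip and spot3 below 0.028 m and z of tip in the frame of plate below 0.038 m and contact force between stylus and anything else above 0.6 N), for 0.15 s.
4. the probe's tip presses on the top of pad 4 (fourth clockwise) with more than 0.6 N for 0.15 s (horizontal distance between tip and spot4 below 0.028 m and z of tip in the frame of plate below 0.038 m and contact force between stylus and anything else above 0.6 N), for 0.15 s.
At the end, for the whole second after the job is handed in: The red marker stands upright (within 0.1 rad), at rest, on the tall pad with its centre within 15 mm of the pad's centre; the probe hangs upright (within 0.1 rad), at rest, with its collar on the fork, within 15 mm of the seat ((horizontal distance between marker and spot1 below 0.015 m or horizontal distance between marker and spot2 below 0.015 m or horizontal distance between marker and spot3 below 0.015 m or horizontal distance between marker and spot4 below 0.015 m) and z of marker in the frame of plate between 0.032 and 0.036 m and angle between each of marker, probe's own z axis and vertical below 0.1 rad and linear speed of each of marker, probe below 0.01 m/s and horizontal distance between probe and seat below 0.015 m and z of probe in the frame of fork between 0.097 and 0.103 m); the robot touches nothing.
It fails at once if the stylus is pressed or knocked with more than 15 N (contact force between stylus and anything else above 15 N).
It fails at once if a bystander (screwdriver, wrench, wheel, motor, can, bracket) is moved by more than 20 mm (distance of any of screwdriver, wrench, wheel, motor, can, bracket from where it was at the start of the episode above 0.02 m).
It also fails if it takes over 72 s, if anything falls off the work surface, if the arm or the gripper's body presses on something with over 40 N, if the wrist force passes 120 N, or if a joint passes its speed limit or range.

ROBOT

A 6-joint arm with a two-finger parallel gripper is mounted at the origin on the work surface. World frame = base frame: x ahead of the robot, y to its left, z up, the work surface at z = 0. Lengths are in m, angles in degrees, forces in N, time in s.
With the tool pointing down it reaches from about 0.375 to 0.75 m from the base axis. Payload 9 kg.
Tool frame: the origin (TCP) lies where the fingers leave the gripper's body, on its centre line; the fingertips stand 73 mm ahead of it and the grasp point (between the pads) lies 54 mm ahead of it (robot.tip_reach is the distance from the TCP to the fingertips, in m); z points along the fingers, y is the direction in which the jaws open and shut (so a half turn about z gives the same grasp; the last joint's range is limited). The gripper opens to 85 mm and grips with 20 to 120 N. Pads are 22 mm wide; open, the fingers measure 114 mm over their backs; the gripper's body (76 mm by 85 mm) begins 54 mm behind the grasp point. The pads swing forward as they close: fully open they stand 13 mm farther back than shut.
Start: joints at [52.958, 5.964, 5.575, 89.605, 0, 77.527], TCP at [0.249, 0.546, 0.304] pointing down, gripper open.
Joint ranges: [-171.21, 171.21], [-48.23, 106.86], [-62.78, 66.21], [-105.2, 120.99], [-86.42, 89.51], [-180, 180]. Speed limits (degrees/s): [127.2, 127.2, 147.25, 180, 180, 180].

INTERFACE

Orientations are given as [roll, pitch, yaw] about the fixed x, y, z axes, in that order (R = Rz(yaw) Ry(pitch) Rx(roll)).
In Python, from plant import robot gives the robot as it stands. Calls block until the motion is done:
- robot.move_pose(position, orientation): joint-space move of the TCP to a pose.
- robot.line_to(position, vel=0.15, rotation=None, guard=None): straight line of the TCP; rotation=None keeps the orientation; vel is the mean speed in m/s. With guard (N) it stops when the force on the tool has changed by that much, and returns True; else False.
- robot.goto_joints(angles): joint-space move.
- robot.set_gripper(opening): finger opening in m; the grip force is fixed at half the most; returns when the fingers have stopped.
- robot.pause(seconds).
- robot.ik(position, orientation): joint angles nearest the present ones, or None.
- robot.observe(): the state.
- robot.grab_frame(name): name is "side" or "top"; returns the picture (420x560x3 uint8, blue, green, red); there is no depth.
- robot.get_calibration(name): a dict with "vertical_fov" (degrees; the focal length in pixels is half the picture's height over the tangent of half this angle, whatever the lens; pixels are square), "cx", "cy" (the principal point, pixels), "rvec" (rotation vector, rad) and "tvec" (3), from world to camera coordinates, as OpenCV has them. Camera axes: x right, y down, z forward; pixel columns grow to the right and rows downward; lengths in m; the calibration is good to about 2 mm. A picture is of the moment at which its call begins. get_calibration takes no time and is no camera call.
A pose or a line that the arm cannot do raises robot.IKError and nothing moves.
- robot.job_done(): hands the job in, once; it reports no verdict.
The state is a dict: "time": time; "q": joint angles; "qvel": joint speeds; "joint_torque": joint torques, N m; "tool_pos": TCP position; "tcp_rot": TCP orientation; "ft_force": force on the tool from outside, world axes, zero at the start; "torque": the same for the moment, N m; "gripper_width": finger opening in m.
Only numpy, scipy, OpenCV 4.12 (cv2) and the standard library are available. Lean on these libraries where they do the work, as an engineer would, in place of code of your own. Each camera call takes 0.05 s, during which the arm holds its last target. There are 200 camera calls.

## Working session

There is one attempt and no reset: what is moved stays moved. The work goes in short steps, each a Python script; the robot and the scene stay as the last script left them, time stands still between calls to the robot, and variables do not carry over. Pictures are saved under pics/ and viewed, about 8 in all and at most 12, crops included, and the job is handed in when it is done.

```bash
ls; mkdir -p pics; python3 - <<'E'
from plant import robot
import cv2
for n in("side","top"):
    c=robot.get_calibration(n);print(n,c)
    cv2.imwrite(f"pics/{n}0.png",robot.grab_frame(n))
s=robot.observe();print(s["tool_pos"],s["tcp_rot"],s["time"])
E
```

```text
pics
side {'vertical_fov': 50.011386307137684, 'cx': 285.0577791017147, 'cy': 207.76863587860046, 'rvec': array([ 2.19123956, -0.75854523,  0.35474663]), 'tvec': array([-0.49307399,  0.32481542,  1.14556081])}
top {'vertical_fov': 55.77700887658775, 'cx': 281.4601277156756, 'cy': 207.88287186673688, 'rvec': array([ 2.15789521, -2.19963882,  0.03249811]), 'tvec': array([0.01974281, 0.62248954, 1.03013792])}
[0.24933321 0.54551723 0.30321812] [-1.79934506e+02 -1.47407017e-02  1.55429485e+02] 0.1
```

View pics/top0.png

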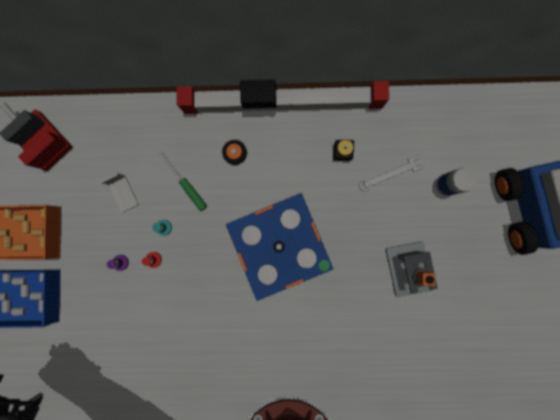

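View pics/side0.png

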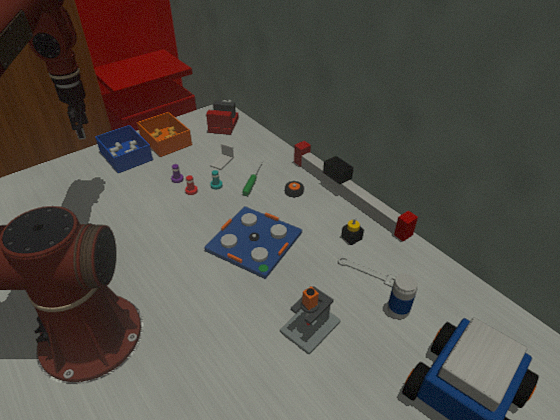

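The top view shows the plate centre at (279,247) and the green dot at (324,266). The pads are at (307,258), (268,274), (251,235) and (290,218), which is clockwise from the dot. The fork with the orange-gripped probe is at about (428,280). There are three marker-shaped things: red (152,260), purple (118,262) and teal (162,228). Red fits by colour, so I'll confirm it in an enlarged crop together with the fork.

```bash
cat > h.py <<'E'
import numpy as np, cv2
from plant import robot
def cam(n):
    c=robot.get_calibration(n); R=cv2.Rodrigues(c["rvec"])[0]; t=c["tvec"]
    f=210/np.tan(np.radians(c["vertical_fov"]/2)); return R,t,f,c["cx"],c["cy"]
def ray(n,p):
    R,t,f,cx,cy=cam(n); d=R.T@np.array([(p[0]-cx)/f,(p[1]-cy)/f,1]); return -R.T@t,d
def onplane(n,p,z):
    o,d=ray(n,p); return o+d*(z-o[2])/d[2]
def proj(n,X):
    R,t,f,cx,cy=cam(n); v=R@np.array(X)+t; return np.array([cx+f*v[0]/v[2],cy+f*v[1]/v[2]])
def tri(pt,ps):
    A=np.zeros((3,3));b=np.zeros(3)
    for n,p in(("top",pt),("side",ps)):
        o,d=ray(n,p);d/=np.linalg.norm(d);M=np.eye(3)-np.outer(d,d);A+=M;b+=M@o
    return np.linalg.solve(A,b)
def blobs(img,lo,hi,minA=15):
    m=cv2.inRange(cv2.cvtColor(img,cv2.COLOR_BGR2HSV),lo,hi)
    n,l,s,c=cv2.connectedComponentsWithStats(m)
    return [(c[i].round(1),s[i].tolist(),l==i) for i in range(1,n) if s[i][4]>=minA]
E
python3 - <<'E'
from h import *
T=cv2.imread("pics/top0.png");S=cv2.imread("pics/side0.png")
c=lambda I,x,y,w,h,k:cv2.convertScaleAbs(cv2.resize(I[y:y+h,x:x+w],(w*k,h*k),interpolation=cv2.INTER_CUBIC),alpha=1.6)
a=c(T,382,238,60,60,6);b=c(S,275,280,66,72,5)[:360];d=c(T,100,210,75,60,4)
e=c(S,165,160,60,40,5)[:240]
r1=np.hstack([a,b]);r2=np.hstack([d,e[:,:r1.shape[1]-300] ])
r2=np.hstack([r2,np.zeros((240,r1.shape[1]-r2.shape[1],3),np.uint8)])if r2.shape[1]<r1.shape[1] else r2
cv2.imwrite("pics/c1.png",np.vstack([r1,r2]))
for n,I in(("top",T),("side",S)):
    for nm,lo,hi in(("blue",(105,120,40),(125,255,255)),("green",(45,100,40),(75,255,255)),("orange",(5,150,80),(18,255,255)),("red",(0,150,80),(4,255,255))):
        for q in blobs(I,lo,hi):print(n,nm,q[0],q[1])
    m=[q for q in blobs(I,(105,120,40),(125,255,255),2000) if 200<q[0][0]<300 and 200<q[0][1]<270][0][2]
    h=cv2.convexHull(np.argwhere(m)[:,::-1].astype(np.int32))
    q=cv2.approxPolyN(h,4)[0] if hasattr(cv2,"approxPolyN") else None
    print(q.tolist())
    # pads: bright unsaturated blobs inside hull
    mm=np.zeros(m.shape,np.uint8);cv2.fillConvexPoly(mm,h,1)
    k=((I.min(2)>90)&(mm>0)).astype(np.uint8)
    nn,l,s,ce=cv2.connectedComponentsWithStats(k)
    for i in range(1,nn):
        if s[i][4]>100:
            el=cv2.fitEllipse(cv2.findContours((l==i).astype(np.uint8),0,1)[0][0]);print("pad",ce[i].round(1),s[i],np.round(el[0],1),onplane(n,ce[i],.03).round(4))
E
```

```text
Traceback (most recent call last):
ValueError: all the input array dimensions except for the concatenation axis must match exactly, but along dimension 0, the array at index 0 has size 240 and the array at index 1 has size 200
```

```bash
python3 - <<'E'
from h import *
T=cv2.imread("pics/top0.png");S=cv2.imread("pics/side0.png")
c=lambda I,x,y,w,h,W,H:cv2.convertScaleAbs(cv2.resize(I[y:y+h,x:x+w],(W,H),interpolation=cv2.INTER_CUBIC),alpha=1.6)
cv2.imwrite("pics/c1.png",np.vstack([np.hstack([c(T,382,238,60,60,360,360),c(S,275,280,72,72,360,360)]),np.hstack([c(T,100,210,90,60,360,240),c(S,165,160,60,40,360,240)])]))
for n,I in(("top",T),("side",S)):
    for nm,lo,hi in(("green",(45,100,40),(75,255,255)),("orange",(5,150,80),(18,255,255)),("red",(0,150,80),(4,255,255))):
        for q in blobs(I,lo,hi):
            if 100<q[0][0]<460 and 100<q[0][1]<330: print(n,nm,q[0],q[1])
    m=[q for q in blobs(I,(105,120,30),(125,255,255),1500) if 200<q[0][0]<300 and 200<q[0][1]<270][0][2]
    h=cv2.convexHull(np.argwhere(m)[:,::-1].astype(np.int32))
    print("quad",cv2.approxPolyN(h,4)[0].tolist())
    mm=np.zeros(m.shape,np.uint8);cv2.fillConvexPoly(mm,h,1)
    k=((I.min(2)>80)&(mm>0)).astype(np.uint8)
    nn,l,s,ce=cv2.connectedComponentsWithStats(k)
    for i in range(1,nn):
        if s[i][4]>80: print("pad",ce[i].round(1),s[i],onplane(n,ce[i],.03).round(4))
E
```

```text
top green [192.7 194.3] [180, 179, 26, 31, 250]
top green [323.7 264.9] [319, 261, 10, 9, 70]
top orange [233.6 151. ] [226, 144, 16, 15, 158]
top orange [263.6 209.6] [256, 207, 16, 7, 23]
top orange [315.1 230.7] [312, 224, 7, 15, 27]
top orange [242.2 261.7] [239, 254, 7, 16, 26]
top orange [427.5 278.6] [423, 273, 12, 13, 89]
top orange [294.6 283. ] [287, 280, 15, 7, 25]
top red [152.  259.4] [142, 253, 19, 14, 148]
quad [[257, 299], [226, 224], [300, 193], [332, 268]]
pad [289.9 218.6] [280 209  20  20 312] [ 0.5937 -0.014   0.03  ]
pad [251.1 234.8] [242 226  19  19 301] [0.5533 0.088  0.03  ]
pad [306.3 257.8] [297 248  20  20 314] [ 0.4913 -0.0545  0.03  ]
pad [267.1 274.2] [258 265  19  20 304] [0.4509 0.0479 0.03  ]
side green [249.1 184.3] [243, 175, 13, 21, 117]
side green [263.  267.8] [259, 265, 9, 7, 54]
side orange [164.5 133.4] [136, 112, 56, 45, 1445]
side orange [294.  185.8] [289, 182, 11, 8, 62]
side orange [271.1 216.1] [265, 213, 13, 7, 41]
side orange [225.8 223.8] [222, 219, 9, 11, 37]
side orange [282.8 248.3] [279, 243, 9, 12, 37]
side orange [234.4 257.5] [228, 253, 14, 10, 52]
side orange [310.2 298.7] [303, 287, 16, 23, 217]
side red [154.7 107.9] [122, 97, 64, 23, 133]
side red [218.9 112.6] [207, 110, 25, 7, 106]
side red [233.9 118.4] [232, 113, 6, 11, 25]
side red [302.2 144.8] [295, 141, 15, 9, 76]
side red [188.8 177.7] [186, 176, 7, 5, 25]
side red [191.  190.2] [186, 186, 11, 9, 50]
side red [408.  216.8] [398, 211, 20, 13, 136]
quad [[265, 277], [204, 247], [244, 207], [302, 230]]
pad [248.6 218.1] [241 213  16  12 143] [0.5506 0.0881 0.03  ]
pad [278.2 229.5] [270 224  17  12 156] [ 0.593 -0.011  0.03 ]
pad [228.4 239.5] [221 234  16  13 161] [0.4476 0.0474 0.03  ]
pad [259.1 253.1] [251 247  17  14 178] [ 0.488  -0.0548  0.03  ]
```

View pics/c1.png

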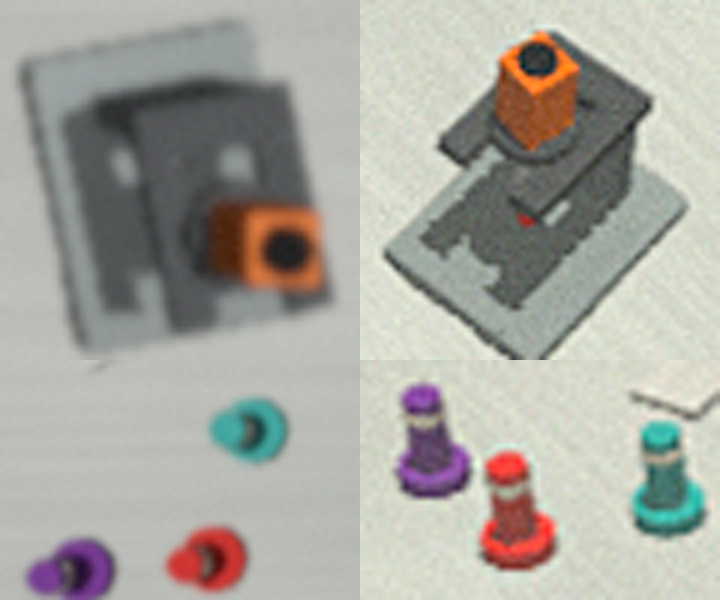

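The crop confirms that the lower-middle part is the red one, with a red disc, red stem and white band (top view (152,260)); purple and teal are decoys. The fork's slot opens downward in the top view (about -x in the world, yaw about 10°), and the probe hangs in it. Next I'll compute positions.

```bash
python3 - <<'E'
from h import *
P=lambda *a:print(*[np.round(x,4) if not isinstance(x,str) else x for x in a])
t=lambda x,y:(382+x/6-.4,238+y/6-.4); s=lambda x,y:(275+(x-360)/5-.4,280+y/5-.4)
P("griptop",tri(t(288,250),s(538,57)),onplane("top",t(288,250),.154),onplane("side",s(538,57),.154))
P("corners top",*[onplane("top",t(*c),.154)[:2] for c in((248,205),(322,208),(320,290),(243,286))])
C=[onplane("side",s(*c),.154)[:2] for c in((538,33),(578,68),(540,95),(500,65))];P("corners side",*C,np.mean(C,0))
for a,b in((0,1),(1,2),(2,3),(3,0)):P("edge",np.degrees(np.arctan2(*(C[b]-C[a])[::-1]))%90)
# fork: tines top plane z=.1 (right outer edge), base top z~.01
B=[onplane("top",t(*c),.008)[:2] for c in((28,60),(82,350))];P("base edge yaw",np.degrees(np.arctan2(*(B[0]-B[1])[::-1])))
B=[onplane("top",t(*c),.1)[:2] for c in((288,83),(330,300))];P("tine edge yaw",B[0],B[1],np.degrees(np.arctan2(*(B[0]-B[1])[::-1])))
B=[onplane("side",s(*c),.1)[:2] for c in((652,100),(540,215))];P("side tine edge yaw",B[0],B[1],np.degrees(np.arctan2(*(B[0]-B[1])[::-1])))
P("marker",tri((146.0,261.0),(189.4,176.9)),onplane("top",(146,261),.062),onplane("top",(153,259.3),.012),onplane("side",(189.4,176.9),.062),onplane("side",(191,189.7),.012))
P("purple",onplane("top",(100+85/4,210+208/4),.012),"teal",onplane("top",(100+253/4,210+70/4),.012))
for n,p in(("fork",(.43,-.35)),("mk",(.48,.33))):
  for y in(10,100,-80,-170,45,-45,135,-135): 
    q=robot.ik([*p,.187],[180,0,y]);print(n,y,None if q is None else np.round(q))
E
```

```text
griptop [ 0.4467 -0.3252  0.156 ] [ 0.4473 -0.3265  0.154 ] [ 0.4469 -0.3235  0.154 ]
corners top [ 0.4643 -0.3123] [ 0.4627 -0.3398] [ 0.4323 -0.3378] [ 0.4342 -0.3093]
corners side [ 0.4563 -0.3126] [ 0.4575 -0.34  ] [ 0.4332 -0.3409] [ 0.4297 -0.316 ] [ 0.4442 -0.3274]
edge 2.5616
edge 1.929
edge 7.9379
edge 7.2827
base edge yaw 8.6371
tine edge yaw [ 0.5065 -0.3473] [ 0.4206 -0.3604] 8.6774
side tine edge yaw [ 0.5037 -0.3478] [ 0.4163 -0.3642] 10.6019
marker [0.4916 0.353  0.0624] [0.4922 0.3526 0.062 ] [0.4929 0.3524 0.012 ] [0.4913 0.3543 0.062 ] [0.4865 0.3479 0.012 ]
purple [0.4871 0.4379 0.012 ] teal [0.5769 0.3248 0.012 ]
fork 10 [-53.  -1. -14.  77.   0. 117.]
fork 100 [-53.  -1. -14.  77.   0.  27.]
fork -80 [ -53.   -1.  -14.   77.    0. -153.]
fork -170 [-53.  -1. -14.  77.   0. -63.]
fork 45 [-53.  -1. -14.  77.   0.  82.]
fork -45 [-53.  -1. -14.  77.   0. 172.]
fork 135 [-53.  -1. -14.  77.   0.  -8.]
fork -135 [-53.  -1. -14.  77.   0. -98.]
mk 10 [  22.    4.   -9.   77.    0. -168.]
mk 100 [ 22.   4.  -9.  77.   0. 102.]
mk -80 [ 22.   4.  -9.  77.   0. -78.]
mk -170 [22.  4. -9. 77.  0. 12.]
mk 45 [ 22.   4.  -9.  77.   0. 157.]
mk -45 [  22.    4.   -9.   77.    0. -113.]
mk 135 [22.  4. -9. 77.  0. 67.]
mk -135 [ 22.   4.  -9.  77.   0. -23.]
```

```bash
python3 - <<'E'
from h import *
O=[180,0,96]
robot.set_gripper(.06)
robot.move_pose([.447,-.325,.27],O)
robot.line_to([.447,-.325,.187],vel=.12,guard=8)
a=robot.observe();print(a["tool_pos"],a["ft_force"])
robot.set_gripper(0.0)
a=robot.observe();print(a["gripper_width"],a["ft_force"],a["time"])
robot.line_to([.447,-.325,.28],vel=.1)
a=robot.observe();print(a["tool_pos"],a["gripper_width"],a["ft_force"],a["time"])
T=robot.grab_frame("top");S=robot.grab_frame("side")
print([proj(n,[.447,-.325,z]).round() for n in("top","side") for z in(.12,.25)])
c=lambda I,x,y,w,h,W,H:cv2.convertScaleAbs(cv2.resize(I[y:y+h,x:x+w],(W,H),interpolation=cv2.INTER_CUBIC),alpha=1.5)
cv2.imwrite("pics/c2.png",np.hstack([c(T,370,220,120,120,400,400),c(S,260,200,110,150,293,400)]))
E
```

```text
[ 0.44726849 -0.32525128  0.18781763] [0.46535147 0.27006967 0.05321465]
0.027605144290284194 [-0.36934439  1.10326476  6.46209766] 4.8333
[ 0.44680657 -0.32478786  0.27915447] 0.027572116400775525 [ 0.2573637   0.37216539 -1.07231141] 5.9167
[array([424., 278.]), array([445., 285.]), array([310., 300.]), array([313., 264.])]
```

View pics/c2.png

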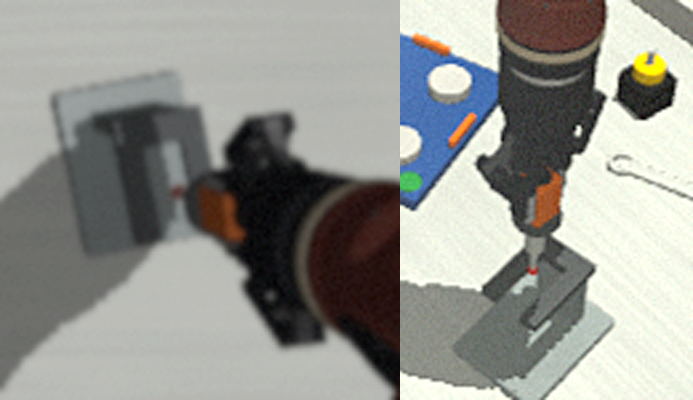

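The probe is held upright and clear of the fork, with the red tip at top (423,278) and side (309.5,301.6). Now I'll touch the pads.

```bash
python3 - <<'E'
from h import *
tp=tri((422.8,277.3),(309.3,301.3));print("tip",tp.round(4))
off=np.clip(tp[:2]-[.4468,-.3248],-.004,.004);print(off)
c=np.array([.521,.017]);th=np.radians(201.5);R=np.array([[np.cos(th),-np.sin(th)],[np.sin(th),np.cos(th)]])
def fz(n=6):
    v=[]
    for _ in range(n): robot.pause(.04);v.append(robot.observe()["ft_force"][2])
    return np.mean(v),np.std(v)
for i,s in enumerate(((1,1),(1,-1),(-1,-1),(-1,1))):
    p=c+R@(np.array(s)*.055)-off
    robot.line_to([*p,.28 if i==0 else .235],vel=.2)
    robot.line_to([*p,.21],vel=.1)
    f0=fz(4)
    g=robot.line_to([*p,.193],vel=.025,guard=6)
    f1=fz(8);a=robot.observe()
    print(i+1,p.round(4),g,"z",a["tool_pos"].round(4),"f0 %.2f±%.2f f1 %.2f±%.2f d %.2f"%(*f0,*f1,f1[0]-f0[0]),"t",a["time"],flush=True)
    if i==0: S=robot.grab_frame("side");cv2.imwrite("pics/s1.png",cv2.convertScaleAbs(cv2.resize(S[190:290,200:320],(720,600),interpolation=cv2.INTER_CUBIC),alpha=1.5))
    robot.line_to([*p,.235],vel=.12)
    if not 0.9<f1[0]-f0[0]<7: print("odd");break
E
```

```text
tip [ 0.4468 -0.3238  0.1147]
[-1.03554721e-05  1.01375858e-03]
1 [ 0.49   -0.0553] False z [ 0.49   -0.0553  0.1931] f0 -0.99±0.18 f1 0.87±0.54 d 1.86 t 9.7167
2 [0.4497 0.047 ] False z [0.4497 0.047  0.1931] f0 -1.17±0.76 f1 0.42±0.39 d 1.60 t 12.7
3 [0.552  0.0873] False z [0.5521 0.0873 0.1931] f0 -0.92±0.81 f1 0.96±0.52 d 1.89 t 15.6333
4 [ 0.5923 -0.015 ] False z [ 0.5924 -0.015   0.1931] f0 -1.15±0.52 f1 1.65±0.69 d 2.80 t 18.5667
```

Pad 4 gave 2.80 N against 1.6–1.9 N on the others. The difference matches a 4 mm spring offset, and pad 4 is also the one whose top/side image parallax differs. So pad 4 at (0.592, -0.014) is the high one. I'll hang the probe back up.

```bash
python3 - <<'E'
from h import *
x,y=.447,-.325
robot.line_to([.57,-.06,.28],vel=.2)
robot.line_to([x,y,.28],vel=.22)
robot.line_to([x,y,.20],vel=.1,guard=8)
g=robot.line_to([x,y,.1875],vel=.04,guard=6)
a=robot.observe();print(g,a["tool_pos"],a["ft_force"],a["time"])
robot.set_gripper(.06)
robot.line_to([x,y,.28],vel=.12)
print(robot.observe()["time"])
robot.move_pose([.4,-.1,.3],[180,0,96])
T=robot.grab_frame("top");S=robot.grab_frame("side")
c=lambda I,x,y,w,h,W,H:cv2.convertScaleAbs(cv2.resize(I[y:y+h,x:x+w],(W,H),interpolation=cv2.INTER_CUBIC),alpha=1.6)
cv2.imwrite("pics/c3.png",np.hstack([c(T,382,238,60,60,360,360),c(S,275,280,72,72,360,360)]))
for n,I in(("top",T),("side",S)):
  for q in blobs(I,(5,150,60),(18,255,255),60):
    if 280<q[0][0]<450 and 260<q[0][1]<320: print(n,q[0],q[1])
print(robot.observe()["time"])
E
```

```text
True [ 0.44732056 -0.32510934  0.18791444] [-0.68407033  0.74721238  5.05538286] 22.325
23.6667
top [426.9 277.6] [421, 271, 14, 14, 127]
side [310.1 298.6] [303, 286, 16, 23, 220]
24.6833
```

View pics/c3.png

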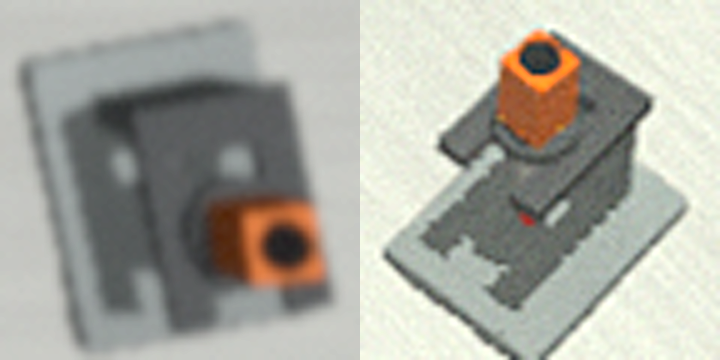

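The probe hangs upright in the slot as before, with its cap at top (429,278) and side (311,291). Now the red marker.

```bash
python3 - <<'E'
from h import *
O=[180,0,127.5];x,y=.4915,.353
robot.set_gripper(.055)
robot.move_pose([x,y,.2],O)
g=robot.line_to([x,y,.0945],vel=.1,guard=8)
a=robot.observe();print(g,a["tool_pos"],a["ft_force"])
robot.set_gripper(0.)
a=robot.observe();print(a["gripper_width"],a["tool_pos"],a["ft_force"],a["time"])
robot.line_to([x,y,.22],vel=.12)
robot.line_to([.592,-.0135,.22],vel=.2)
robot.line_to([.592,-.0135,.145],vel=.1)
a=robot.observe();print(a["gripper_width"],a["tool_pos"],a["ft_force"],a["time"])
S=robot.grab_frame("side");T=robot.grab_frame("top")
c=lambda I,x,y,w,h,W,H:cv2.convertScaleAbs(cv2.resize(I[y:y+h,x:x+w],(W,H),interpolation=cv2.INTER_CUBIC),alpha=1.6)
cv2.imwrite("pics/c4.png",np.hstack([c(T,240,170,100,100,400,400),c(S,230,170,90,90,400,400)]))
E
```

```text
False [0.49197857 0.35321091 0.09535842] [ 0.32219741 -0.25098499  0.36032007]
0.022839569990165867 [0.49191863 0.35319674 0.09520578] [ 0.521741   -0.30816953  4.83869387] 28.2333
0.022626759821380748 [ 0.592415   -0.01360599  0.14576616] [-0.22729239  0.45114757 -0.42256676] 32.3833
```

View pics/c4.png

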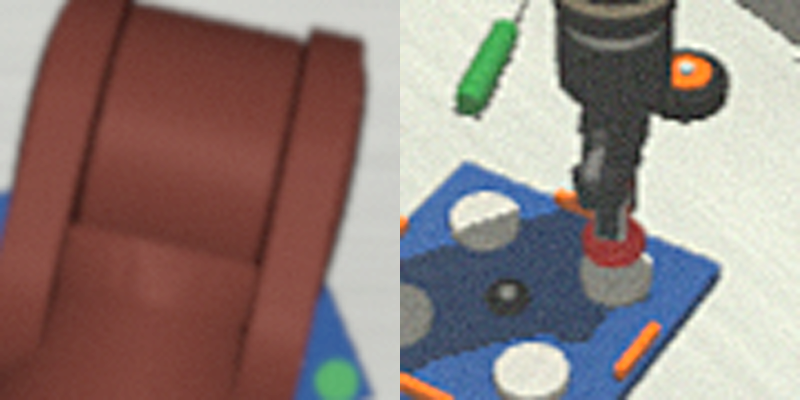

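The marker is held upright just above pad 4 (crop (613,245) over the pad at (615,275)). I'll lower it, release and check.

```bash
python3 - <<'E'
from h import *
x,y=.592,-.0135
g=robot.line_to([x,y,.1275],vel=.03,guard=5)
a=robot.observe();print(g,a["tool_pos"],a["ft_force"],a["time"])
robot.set_gripper(.055)
robot.line_to([x,y,.26],vel=.1)
robot.move_pose([.4,.3,.3],[180,0,127.5])
S=robot.grab_frame("side");T=robot.grab_frame("top")
c=lambda I,x,y,w,h,W,H:cv2.convertScaleAbs(cv2.resize(I[y:y+h,x:x+w],(W,H),interpolation=cv2.INTER_CUBIC),alpha=1.6)
cv2.imwrite("pics/c5.png",np.hstack([c(T,230,170,210,130,485,300),c(S,220,170,130,130,300,300)]))
for n,I in(("top",T),("side",S)):
  for q in blobs(I,(0,150,60),(4,255,255),15):
    if 230<q[0][0]<330 and 180<q[0][1]<260: print(n,q[0],q[1])
print([proj(n,[x,y,z]).round(1).tolist() for n in("top","side") for z in(.046,.096)],robot.observe()["time"])
E
```

```text
True [ 0.59182883 -0.01343213  0.12915975] [-1.12417982 -0.20038942  5.99624069] 33.0083
top [288.9 219.4] [282, 213, 15, 14, 165]
side [277.4 215.2] [274, 213, 7, 6, 31]
side [277.7 227.4] [271, 221, 14, 13, 86]
[[289.7, 219.1], [289.5, 218.5], [278.4, 226.4], [278.4, 214.4]] 36.3667
```

View pics/c5.png

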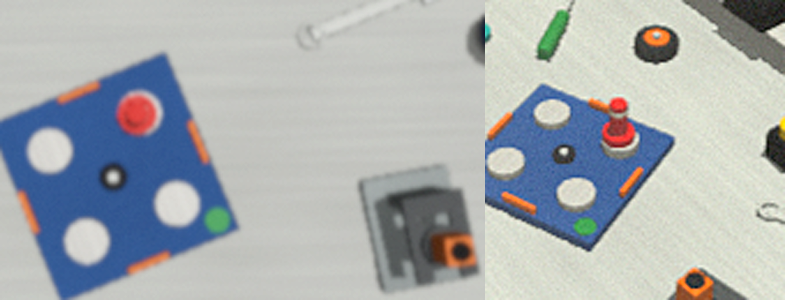

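The marker stands upright on pad 4 (top (289,219), side (278,215–227)), within about 1 px of where I aimed. It made contact at a height of 34 mm, which confirms this is the tall pad. The probe hangs in its fork, so I'm handing in.

```bash
python3 -c "
from plant import robot
print(robot.job_done()); print(robot.observe()['time'])"
```

```text
the job is handed in; nothing more can be done
None
the job is handed in; nothing more can be done
```

I touched all four pads in order, hung the probe back in its fork, stood the red marker on the high pad, and handed the job in at about 36 s. No verdict was reported.

- **Touches:** starting at the green dot and going clockwise, the contact forces were about 1.9, 1.6, 1.9 and 2.8 N. Single force readings were noisy, with a spread of about 0.5 N, so I averaged eight of them at each touch.
- **High pad:** it is pad 4. Its extra 1 N matches the spring pressed 4 mm further, the parallax between the two camera views agreed, and the marker made contact at 34 mm.
- **Last checks:** the final pictures show the marker upright on pad 4, about 1 px (roughly 3 mm) from where I aimed. The probe hangs upright in the fork, about 3 mm from where it hung at the start.
- **Bystanders:** the wheel, screwdriver, wrench and motor look undisturbed where the last crop shows them. I did not check the can and bracket in the final pictures.

No check failed. The fork seat is known only to a few millimetres: my rough estimate from the tines differs from where the probe hung at the start by about 6 mm, and the limit is 15 mm.

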